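Zero a clay slab roller and back its screw off a quarter turn

ROBOT

A 6-joint arm with a two-finger parallel gripper is mounted at the origin on the work surface. World frame = base frame: x ahead of the robot, y to its left, z up, the work surface at z = 0. Lengths are in m, angles in degrees, forces in N, time in s.
With the tool pointing down it reaches from about 0.275 to 0.75 m from the base axis. Payload 10.2 kg.
Tool frame: the origin (TCP) lies between the finger pads; the fingertips stand 22 mm ahead of it and the grasp point (between the pads) lies 3 mm ahead of it; x points along the fingers, z is the direction in which the jaws open and shut, and the axes are right-handed (so a half turn about x gives the same grasp; the last joint's range is limited). The gripper opens to 88 mm and grips with 3 to 60 N. Pads are 18 mm wide; open, the fingers measure 123 mm over their backs; the gripper's body (75 mm by 187 mm) begins 45 mm behind the grasp point.
Start: joints at [52.517, 17.928, 85.812, -0, 76.261, -12.8], TCP at [0.219, 0.477, 0.261] pointing down, gripper open.
Joint ranges: [-168.41, 168.41], [-55.51, 124.54], [10.69, 146.95], [-70.63, 250.63], [1, 178], [-165.06, 165.06]. Speed limits (degrees/s): [136.94, 136.94, 172.46, 180, 180, 180].

INTERFACE

Orientations are given as a 3x3 rotation matrix whose columns are the frame's x, y, z axes.
In Python, from workcell import env gives the robot as it stands. The module is installed in compiled form; this text tells all that it offers.
- The arm moves only by the shell command python3 -m creep 'ROWS' [FORCE]. ROWS is JSON, a list of rows, each a list of 7 numbers: the turn, a rotation vector about the tool's x, y, z in units of 10 degrees (1.0 is 10 degrees), then the shift along the tool's x, y, z in cm, then the closure, from 0 (fully open) to 1 (shut). In form: [[wx, wy, wz, x, y, z, hand], ...]. A call has 1 to 8 rows; each row shifts and turns the pose as measured when the row begins, along the tool's axes as they then stand; what a row does not reach is not made up. A row lasts 1/8 s, in which the tool goes at most 62.5 mm and 10.7 degrees, less where a joint would pass 70% of its speed; a pose out of reach is approached as far as the arm can. A call with a gripper value outside its range is refused whole. The fingers move at their own pace and stop on an object; FORCE is the grip in N (left out, the last holds). Time passes only in rows, so rows that do not move let the fingers close. It gives the time, the measured TCP pose, the force and the opening at its end, in the units of the state.
- env.read_state(): the state, without advancing time (a new reading comes with each control period).
- env.capture(name): name is "side" or "top" or "wrist"; returns a dict with "img" (420x560x3 uint8, red, green, blue), "fx", "fy", "cx", "cy" (pixels), "k1" (the pictures are not rectified: a ray, as slopes to the right and down, at radius r is drawn at 1 + k1 r^2 times it, then the intrinsics apply), "world_from_camera" (4x4, takes a point from camera to world coordinates). Camera axes: x right, y down, z forward; pixel columns grow to the right and rows downward; lengths in m; the calibration is good to about 2 mm. A picture is of the moment at which its call begins. There is no depth.
- env.job_done(): hands the job in, once; it reports no verdict.
The state is a dict: "time_s": time; "qpos": joint angles; "qd": joint speeds; "joint_efforts": joint torques, N m; "tcp_pos": TCP position; "tcp_rot": TCP orientation; "contact_force": force on the tool from outside, world axes, zero at the start; "moment": the same for the moment, N m; "opening": finger opening in m.
Only numpy, scipy, OpenCV 4.12 (cv2) and the standard library are available. Lean on these libraries where they do the work, as an engineer would, in place of code of your own. Each camera call takes 0.05 s, during which the arm holds its last target.

TASK

Set the gap of the clay slab roller: with the small crank on top of the machine, turn the adjuster screw clockwise (seen from above) until it bottoms and the rollers are firmly but gently pinched, without forcing it, and hold it so for a moment. Then back the screw off by a quarter turn (90 degrees anticlockwise) from where it bottomed and let go of the crank. Leave the other things on and around the machine where they are.

Things in the scene. Friction and masses are not known exactly. Their poses are not given: they have to be found in the camera images.
- press: Clay slab roller, grey, fixed to the table: about 290 (its x) by 280 (its y), 162 high to the top of the flat aluminium bridge over its two steel rollers. Origin: centre of its underside; x is the feeding direction, y runs along the rollers, z up. Its star-shaped drive handle (+y side) and two wooden feed boards (tops 76 mm up) are not used.
- screw_axis (a point): Fixed point on the vertical axis of the adjuster screw, 213 mm above the table (the height of the middle of the crank's knob); axes as the machine's. The screw's round dark collar (48 across, 12 high) stands mid-bridge and the crank turns on top of it. At the start the screw is 0.3 to 0.75 turn above its bottom; a stop limits it 0.9 turn above the bottom.
- knob_centre (a point): Centre (half-way up) of the upright black knob at the crank's end: cylinder 22 across, 50 high, top 238 mm above the table, 60 mm from the screw's axis. It spins freely on its own pin, so it can be led round its level circle by a hand of fixed heading, held or pushed. At the start it may be anywhere on the circle. x axis: from the screw's axis outwards along the crank.
- hub_top (a point): Top of the crank's hub, on the screw's axis, 192 mm above the table; the crank arm is 16 wide, its top 186 mm up. Feel, as force at the knob: running drag about 1 N; where the screw bottoms cannot be seen, but from there resistance rises evenly, 2.2 N per mm of knob travel (8 N m/rad), and springs back. 6 to 15 N seats it well; under 4.5 N is not seated; over 22 N strains it.
- screw_tip (a point): Lower end of the screw, hidden inside the machine. Its height in the machine's frame is 140.0 mm where the screw bottoms and 2 mm more per turn above that (0.5 mm per quarter turn). A measured pose, good to about 1.5 mm, is far too coarse to set the screw by.
- lower_roller (a point): Middle of the lower steel roller (48 across, 210 long), 55.0 mm high in the machine's frame. When the screw has bottomed it gives under the pinch, by 0.0024 mm per N at the knob: too little to be measured, but the pinch is judged by it.
- rib: Bystander, to be left alone: small yellow plastic scraper, 35 x 90 x 8 mm, lying on the machine's far feed board.
- slat: Bystander, to be left alone: wooden slat, 30 x 160 x 6 mm, lying on the machine's near feed board.
- bowl: Bystander, to be left alone: terracotta bowl, 120 mm across, 50 high.
- brush: Bystander, to be left alone: brush lying on the table.
- cup: Bystander, to be left alone: white cup, 76 mm across, 85 high.
- spatula: Bystander, to be left alone: spatula lying on the table.
- weight: Bystander, to be left alone: brass weight, 60 mm across, 50 high.

How it is judged (in metres and radians):
On the way:
1. the screw is turned in until it bottoms, pinched with at least about 4.5 N at the knob, and kept so for 0.2 s (z of lower_roller in the frame of press below 0.0549895 m), for 0.2 s.
At the end, for the whole second after the job is handed in: After having been bottomed, the screw stands a quarter turn back from its bottom, within 0.2 rad (11 degrees) either way (its tip 0.436 to 0.564 mm above its bottomed height), and stays there with the crank let go (z of screw_tip in the frame of press between 0.140436 and 0.140564 m); the robot touches nothing.
It fails at once if the screw is forced past its bottom with more than about 22 N at the knob (0.165 rad of wind-up) (z of lower_roller in the frame of press below 0.0549475 m).
It fails at once if a bystander is moved by more than 20 mm (distance of any of rib, slat, bowl, brush, cup, spatula, weight from where it was at the start of the episode above 0.02 m).
It also fails if it takes over 67 s, if anything falls off the work surface, if the arm or the gripper's body presses on something with over 40 N, if the wrist force passes 120 N, or if a joint passes its speed limit or range.

## Working session

There is one attempt and no reset: what is moved stays moved. The work goes in short steps, Python scripts to look and compute and a shell command to move; the robot and the scene stay as the last step left them, time stands still between calls to the robot, and variables do not carry over. Pictures are saved under pics/ and viewed, and the job is handed in when it is done.

```bash
mkdir -p pics; python3 - <<'E'
from workcell import env
import cv2,numpy as np
s=env.read_state()
for k,v in s.items(): print(k,np.round(v,4).tolist())
for n in ["side","top","wrist"]:
    c=env.capture(n); cv2.imwrite(f"pics/{n}0.png",c["img"][:,:,::-1])
    print(n,c["fx"],c["fy"],c["cx"],c["cy"],c["k1"],np.round(c["world_from_camera"],4).tolist())
E
```

```text
time_s 0.0
qpos [52.5193, 17.9585, 85.8549, -0.0009, 76.2591, -12.8001]
qd [-0.06, 0.0307, -0.0649, 0.0701, 0.0261, 0.0408]
joint_efforts [0.0004, -40.2206, -25.227, 0.0695, 0.0352, -0.0001]
tcp_pos [0.2191, 0.4769, 0.2602]
tcp_rot [[-0.0008, -0.9087, 0.4176], [-0.001, 0.4176, 0.9087], [-1.0, 0.0003, -0.0012]]
contact_force [0.8446, -0.0539, 0.9903]
moment [-0.0244, -0.0639, -0.0548]
opening 0.0882
side 423.7266915292099 423.7266915292099 275.29764713369025 216.18453552120226 0.01666051511820246 [[0.877, -0.3587, 0.3198, 0.1021], [-0.4805, -0.649, 0.5899, -0.7848], [-0.004, -0.671, -0.7415, 1.1241], [0.0, 0.0, 0.0, 1.0]]
top 385.6900123194329 385.6900123194329 280.74860866313156 215.54367041346165 -0.11063931387471133 [[-0.0251, -0.9903, 0.1365, 0.3814], [-0.9996, 0.0231, -0.0162, 0.0147], [0.0129, -0.1369, -0.9905, 1.1027], [0.0, 0.0, 0.0, 1.0]]
wrist 289.3270000527961 289.3270000527961 278.8333585025701 206.57277640215048 -0.05653486307535035 [[0.4176, 0.8763, 0.2403, 0.1576], [0.9086, -0.4027, -0.1107, 0.5052], [-0.0003, 0.2646, -0.9644, 0.3853], [0.0, 0.0, 0.0, 1.0]]
```

View pics/side0.png

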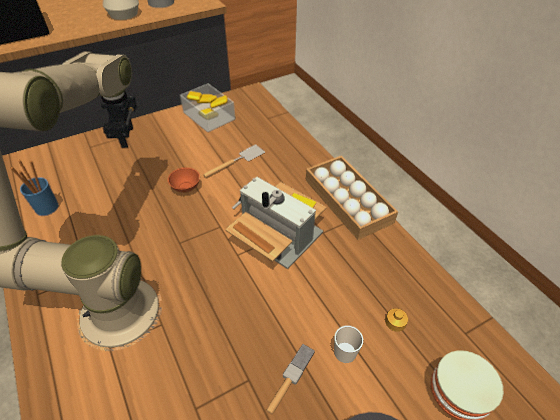

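View pics/top0.png

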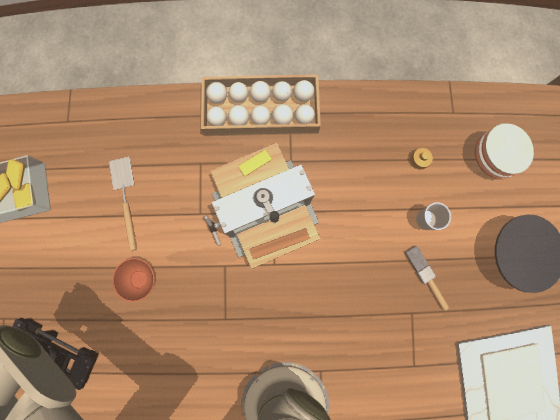

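The side view shows the machine at about (275,215), with the knob near (265,198) and the hub near (278,197). In the top view the hub is at about (263,197) and the knob at about (274,216). I'll enlarge both.

```bash
python3 - <<'E'
import cv2
a=cv2.imread("pics/top0.png")[135:275,190:330]; b=cv2.imread("pics/side0.png")[165:270,220:325]
cv2.imwrite("pics/top0z.png",cv2.resize(a,(560,560),interpolation=cv2.INTER_CUBIC)); cv2.imwrite("pics/side0z.png",cv2.resize(b,(525,525),interpolation=cv2.INTER_CUBIC))
E
```

```text
(no output)
```

View pics/top0z.png

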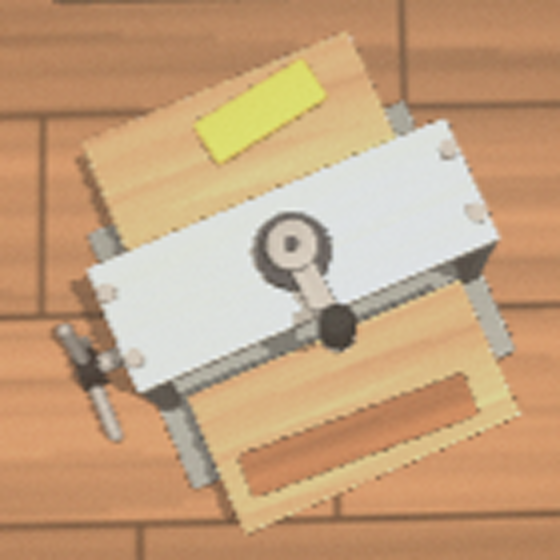

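View pics/side0z.png

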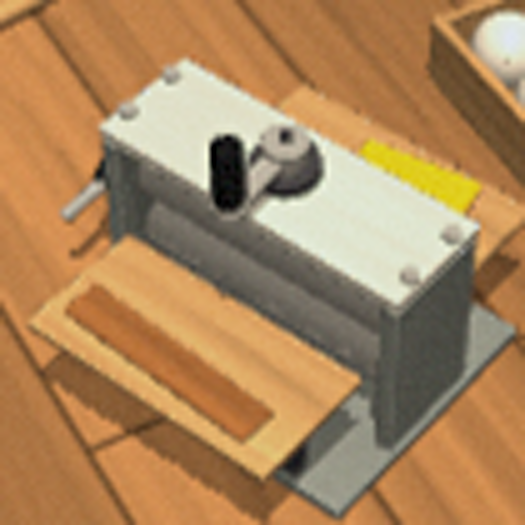

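```bash
cat > h.py <<'E'
import numpy as np,cv2
from workcell import env
def ray(c,u,v):
    K=np.array([[c["fx"],0,c["cx"]],[0,c["fy"],c["cy"]],[0,0,1]])
    p=cv2.undistortPoints(np.array([[[u,v]]],float),K,np.array([c["k1"],0,0,0.]))[0,0]
    T=np.array(c["world_from_camera"]); return T[:3,3],T[:3,:3]@np.array([p[0],p[1],1])
def onz(c,u,v,z):
    o,d=ray(c,u,v); return o+d*(z-o[2])/d[2]
def tri(r1,r2):
    (o1,d1),(o2,d2)=r1,r2; A=np.stack([d1,-d2],1); t=np.linalg.lstsq(A,o2-o1,rcond=None)[0]
    a=o1+t[0]*d1;b=o2+t[1]*d2; return (a+b)/2,np.linalg.norm(a-b)
def blob(m,box):
    u0,v0,u1,v1=box; M=np.zeros_like(m,np.uint8); M[v0:v1,u0:u1]=m[v0:v1,u0:u1]
    n,l,s,c=cv2.connectedComponentsWithStats(M); i=1+np.argmax(s[1:,4]); return c[i],s[i]
E
python3 - <<'E'
from h import *
t=env.capture("top"); s=env.capture("side")
tk,a=blob(t["img"].max(2)<75,(264,205,285,228)); print("top knob",tk,a)
sk,b=blob(s["img"].max(2)<60,(258,188,272,210)); print("side knob",sk,b)
k,g=tri(ray(t,*tk),ray(s,*sk)); print("knob tri",k,g)
print("knob z.238 top",onz(t,*tk,.232),"side .213",onz(s,*sk,.213))
th=(262.4,195.4); sh=(277.2,191.8)
h,g=tri(ray(t,*th),ray(s,*sh)); print("hub tri",h,g,onz(t,*th,.192),onz(s,*sh,.192))
# bridge corners from top zoomed
for z in [(88,269),(445,120),(497,240),(140,392)]:
    print("bridge",onz(t,190+z[0]/4,135+z[1]/4,.162))
E
```

```text
top knob [274.66666667 220.33333333] [274 220   2   2   3]
side knob [264.91954023 199.34482759] [262 192   7  15  87]
knob tri [0.49603556 0.01344487 0.21572773] 0.006761920566305074
knob z.238 top [0.4907784  0.01457091 0.232     ] side .213 [0.50056626 0.01506497 0.213     ]
hub tri [0.55704893 0.04234811 0.19413057] 0.0013582974625780176 [0.55680454 0.04262896 0.192     ] [0.55878159 0.04412603 0.192     ]
bridge [0.54831409 0.16878201 0.162     ]
bridge [ 0.6381989  -0.05546658  0.162     ]
bridge [ 0.56070549 -0.08526347  0.162     ]
bridge [0.47114604 0.13689106 0.162     ]
```

```bash
python3 - <<'E'
from h import *
t=env.capture("top"); s=env.capture("side")
for th in (90,110,125):
  tk,a=blob(t["img"].max(2)<th,(264,205,285,228)); print("top knob",tk,a)
sk=(264.9,199.3)
for tk in [tk,(274.2,216.2)]:
  k,g=tri(ray(t,*tk),ray(s,*sk)); print("tri",k,g, onz(t,*tk,.236))
h=np.array([.5573,.0428]); 
for p in [onz(t,*tk,.236)[:2],onz(s,*sk,.213)[:2]]:
  d=p-h; print(p,np.linalg.norm(d),np.degrees(np.arctan2(d[1],d[0])))
E
```

```text
top knob [274.         216.37333333] [270 211   9  11  75]
top knob [273.9047619  216.17857143] [270 211   9  12  84]
top knob [274.01136364 216.125     ] [270 211  10  12  88]
tri [0.50223977 0.01620872 0.21166705] 0.002120628839225291 [0.49992671 0.01583612 0.236     ]
tri [0.50200063 0.01576716 0.212174  ] 0.002085638344400274 [0.4997451  0.01541238 0.236     ]
[0.4997451  0.01541238] 0.06373890489464888 -154.55245664370588
[0.50060275 0.01526038] 0.06303180641002762 -154.09270923453528
```

```bash
python3 -m creep '[[0,0,0,-4,0,0,0],[0,0,0,0,-4.5,-3.0,0],[0,0,0,0,-4.5,-3.0,0],[0,0,0,0,-4.5,-3.0,0],[0,0,0,0,-4.5,-3.0,0],[0,0,0,0,-4.5,-3.0,0],[0,0,0,0,-4.5,-3.0,0],[0,0,0,0,-4.5,-3.0,0]]' 20
```

```text
time_s: 1.35
tcp_pos: [0.4222, 0.1473, 0.3023]
tcp_rot: [[0.002, -0.911, 0.412], [-0.0, 0.412, 0.911], [-1.0, -0.002, 0.001]]
contact_force: [0.3, 0.0, -0.3]
opening: 0.0884
```

```bash
python3 -m creep '[[-1,0,0,0,0,0,0],[-1,0,0,0,0,0,0],[-1,0,0,0,0,0,0],[-1,0,0,0,0,0,0],[-1,0,0,0,0,0,0],[0,0,0,0,0,0,0]]'
cat >> h.py <<'E'
def goto(x,y,z,ang):
    s=env.read_state(); R=np.array(s["tcp_rot"]); p=np.array(s["tcp_pos"])
    a=np.radians(ang); Z=np.array([np.cos(a),np.sin(a),0]); X=np.array([0,0,-1.]); Rt=np.stack([X,np.cross(Z,X),Z],1)
    from scipy.spatial.transform import Rotation as Q
    w=Q.from_matrix(R.T@Rt).as_rotvec(degrees=True)/10
    print("turn",w.round(3),"shift cm",(R.T@(np.array([x,y,z])-p)*100).round(3))
def rep(ax=(.557,.0425)):
    s=env.read_state(); R=np.array(s["tcp_rot"]); p=np.array(s["tcp_pos"]); d=p[:2]-np.array(ax)
    print("t",s["time_s"],"p",p.round(4),"r",np.hypot(*d).round(4),"phi",np.degrees(np.arctan2(d[1],d[0])).round(2),"zang",np.degrees(np.arctan2(R[1,2],R[0,2])).round(2),"Ftool",(R.T@np.array(s["contact_force"])).round(2),"open",round(s["opening"],4),"q6",np.round(s["qpos"][5],1))
E
python3 -c "
from h import *
rep();goto(.503,.0162,.290,116)"
```

```text
time_s: 2.1
tcp_pos: [0.4239, 0.1434, 0.302]
tcp_rot: [[0.002, -0.893, -0.45], [-0.0, -0.45, 0.893], [-1.0, -0.001, -0.001]]
contact_force: [-0.3, 0.5, 1.4]
opening: 0.088
t 2.1 p [0.4239 0.1434 0.302 ] r 0.1671 phi 142.83 zang 116.77 Ftool [-1.42  0.07  0.59] open 0.088 q6 -113.1
turn [ 0.077 -0.006  0.008] shift cm [  1.218  -1.334 -14.924]
```

```bash
python3 -m creep '[[0,0,0,0.4,-0.4,-5,0],[0,0,0,0.4,-0.5,-5,0],[0,0,0,0.4,-0.4,-4.9,0],[0,0,0,0,0,0,0]]'
python3 - <<'E'
from h import *
rep();goto(.503,.0162,.218,116)
c=env.capture("wrist"); cv2.imwrite("pics/w1.png",c["img"][:,:,::-1])
c=env.capture("top"); cv2.imwrite("pics/t1.png",c["img"][:,:,::-1])
E
```

```text
time_s: 2.6
tcp_pos: [0.5042, 0.0127, 0.29]
tcp_rot: [[0.003, -0.899, -0.437], [0.0, -0.437, 0.899], [-1.0, -0.003, -0.001]]
contact_force: [-0.2, 0.5, -0.2]
opening: 0.0879
t 2.6 p [0.5042 0.0127 0.29  ] r 0.0606 phi -150.54 zang 115.92 Ftool [ 0.16 -0.    0.55] open 0.0879 q6 -127.8
turn [-0.008 -0.006  0.015] shift cm [ 7.199 -0.022  0.376]
```

View pics/w1.png

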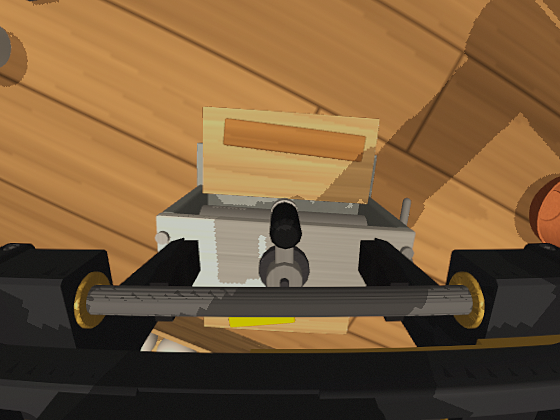

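The wrist view shows the knob at about (286,225), between the fingertips at about (185,265) and (372,265). It is centred closely enough to go down.

```bash
python3 -c "
from h import *
print(np.round(env.read_state()['qpos'],1))
c=env.capture('wrist')
print(onz(c,286,212,.238))"
python3 -m creep '[[0,0,0,1.5,0,0.2,0],[0,0,0,2,0,0.18,0],[0,0,0,2,0,0,0],[0,0,0,1.5,0,0,0],[0,0,0,0.2,0,0,0],[0,0,0,0,0,0,0]]'
python3 - <<'E'
from h import *
rep();goto(.503,.0162,.218,116)
for n in ("wrist","side"):
  c=env.capture(n); cv2.imwrite(f"pics/{n}2.png",c["img"][:,:,::-1])
E
```

```text
[-1.170e+01  1.390e+01  8.660e+01  1.000e-01  7.930e+01 -1.279e+02]
[0.48767423 0.01224745 0.238     ]
time_s: 3.5
tcp_pos: [0.4987, 0.0247, 0.2146]
tcp_rot: [[0.003, -0.895, -0.445], [0.001, -0.445, 0.895], [-1.0, -0.003, -0.0]]
contact_force: [0.5, 0.2, 0.4]
opening: 0.0882
t 3.5 p [0.4987 0.0247 0.2146] r 0.061 phi -163.02 zang 116.44 Ftool [-0.44 -0.56 -0.04] open 0.0882 q6 -127.2
turn [ 0.044 -0.003  0.019] shift cm [-0.34  -0.01  -0.953]
```

View pics/wrist2.png

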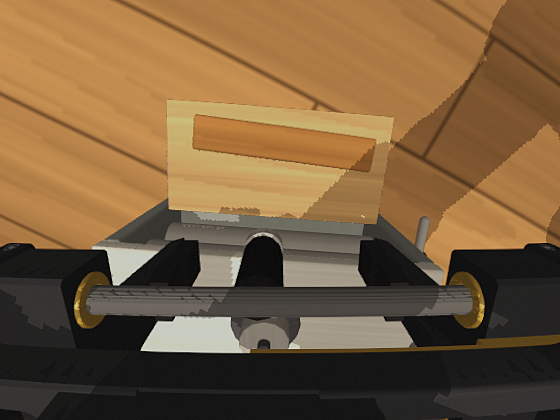

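```bash
python3 - <<'E'
from h import *
rep();goto(.503,.0162,.218,116)
E
python3 -m creep '[[0,0,0,0,0,-0.3,0],[0,0,0,0,0,0,0]]'
python3 - <<'E'
from h import *
rep();goto(.503,.0162,.218,116)
E
```

```text
t 3.6 p [0.4989 0.0245 0.2149] r 0.0608 phi -162.76 zang 116.43 Ftool [ 0.72  1.34 -0.19] open 0.0882 q6 -127.2
turn [ 0.043 -0.005  0.022] shift cm [-0.31  -0.    -0.924]
time_s: 3.85
tcp_pos: [0.5006, 0.0216, 0.2156]
tcp_rot: [[0.005, -0.896, -0.445], [0.001, -0.445, 0.896], [-1.0, -0.005, -0.002]]
contact_force: [-0.3, -0.8, -0.4]
opening: 0.0881
t 3.85 p [0.5006 0.0216 0.2156] r 0.0602 phi -159.63 zang 116.42 Ftool [ 0.35  0.67 -0.6 ] open 0.0881 q6 -127.5
turn [ 0.042 -0.01   0.029] shift cm [-0.236  0.021 -0.587]
```

```bash
python3 -m creep '[[0,0,0,-0.2,0,-0.5,0],[0,0,0,0,0,0,0],[0,0,0,0,0,0,0]]'
python3 - <<'E'
from h import *
rep();goto(.503,.0162,.218,116)
for n in ("wrist","side"):
  c=env.capture(n); cv2.imwrite(f"pics/{n}3.png",c["img"][:,:,::-1])
E
```

```text
time_s: 4.22
tcp_pos: [0.5031, 0.0165, 0.218]
tcp_rot: [[0.006, -0.896, -0.445], [0.001, -0.445, 0.896], [-1.0, -0.006, -0.002]]
contact_force: [0.1, 0.1, 0.2]
opening: 0.0879
t 4.225 p [0.5031 0.0165 0.218 ] r 0.0598 phi -154.27 zang 116.4 Ftool [-0.19 -0.1   0.08] open 0.0879 q6 -128.0
turn [ 0.04  -0.012  0.032] shift cm [ 0.005  0.026 -0.024]
```

View pics/wrist3.png

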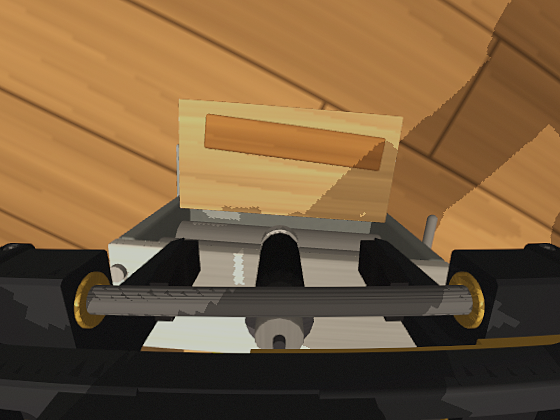

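The knob is now centred between the fingers, at column 280. I'll close on it.

```bash
python3 -m creep '[[0,0,0,0,0,0,1],[0,0,0,0,0,0,1],[0,0,0,0,0,0,1],[0,0,0,0,0,0,1],[0,0,0,0,0,0,1],[0,0,0,0,0,0,1]]' 20
python3 -c "
from h import *
rep()"
```

```text
time_s: 5.08
tcp_pos: [0.503, 0.0167, 0.218]
tcp_rot: [[0.006, -0.896, -0.445], [0.001, -0.445, 0.896], [-1.0, -0.005, -0.002]]
contact_force: [1.2, 0.1, 0.3]
opening: 0.0303
t 5.075 p [0.503  0.0167 0.218 ] r 0.0598 phi -154.49 zang 116.42 Ftool [-0.25 -1.08 -0.48] open 0.0303 q6 -128.0
```

```bash
python3 -m creep '[[0,0,0,0,0,0,1],[0,0,0,0,0,0,1],[0,0,0,0,0,0,1]]' 20
python3 -c "
from h import *
rep()"
```

```text
time_s: 5.45
tcp_pos: [0.503, 0.0168, 0.218]
tcp_rot: [[0.006, -0.896, -0.445], [0.001, -0.445, 0.896], [-1.0, -0.005, -0.002]]
contact_force: [0.1, -0.6, -0.1]
opening: 0.0211
t 5.45 p [0.503  0.0168 0.218 ] r 0.0598 phi -154.51 zang 116.42 Ftool [ 0.08  0.2  -0.59] open 0.0211 q6 -128.0
```

Gripped: the opening reads 21 mm. Now I'll lead the knob round clockwise.

```bash
python3 -m creep '[[0.6,0,0,0,-0.03,0.63,1],[0.6,0,0,0,-0.03,0.63,1],[0.6,0,0,0,-0.03,0.63,1],[0.6,0,0,0,-0.03,0.63,1],[0,0,0,0,0,0,1]]' 20
python3 -c "
from h import *
rep()"
```

```text
time_s: 6.08
tcp_pos: [0.497, 0.0407, 0.218]
tcp_rot: [[0.007, -1.0, -0.03], [-0.001, -0.03, 1.0], [-1.0, -0.007, -0.002]]
contact_force: [0.8, -0.3, -0.0]
opening: 0.0214
t 6.075 p [0.497  0.0407 0.218 ] r 0.0601 phi -178.25 zang 91.7 Ftool [ 0.01 -0.77 -0.28] open 0.0214 q6 -100.5
```

```bash
python3 -m creep '[[0.6,0,0,0,-0.03,0.63,1],[0.6,0,0,0,-0.03,0.63,1],[0.6,0,0,0,-0.03,0.63,1],[0.6,0,0,0,-0.03,0.63,1],[0.6,0,0,0,-0.03,0.63,1],[0.6,0,0,0,-0.03,0.63,1],[0,0,0,0,0,0,1]]' 20
python3 -c "
from h import *
rep()"
```

```text
time_s: 6.95
tcp_pos: [0.5066, 0.0754, 0.2179]
tcp_rot: [[0.003, -0.825, 0.565], [-0.003, 0.565, 0.825], [-1.0, -0.004, -0.001]]
contact_force: [-0.7, 0.2, 1.2]
opening: 0.0214
t 6.95 p [0.5066 0.0754 0.2179] r 0.0602 phi 146.86 zang 55.56 Ftool [-1.22  0.7  -0.24] open 0.0214 q6 -60.1
```

```bash
python3 -m creep '[[0.6,0,0,0,-0.03,0.63,1],[0.6,0,0,0,-0.03,0.63,1],[0.6,0,0,0,-0.03,0.63,1],[0.6,0,0,0,-0.03,0.63,1],[0.6,0,0,0,-0.03,0.63,1],[0.5,0,0,0,-0.03,0.52,1],[0,0,0,0,0,0,1]]' 20
python3 -c "
from h import *
rep()"
```

```text
time_s: 7.82
tcp_pos: [0.5336, 0.0977, 0.218]
tcp_rot: [[-0.003, -0.359, 0.933], [-0.0, 0.933, 0.359], [-1.0, 0.001, -0.003]]
contact_force: [-0.1, 1.7, 1.7]
opening: 0.0214
t 7.825 p [0.5336 0.0977 0.218 ] r 0.06 phi 113.02 zang 21.02 Ftool [-1.67  1.6   0.48] open 0.0214 q6 -23.0
```

```bash
python3 -m creep '[[0.2,0,0,0,0,0.21,1],[0.2,0,0,0,0,0.21,1],[0.2,0,0,0,0,0.21,1]]' 20
python3 -c "
from h import *
rep()"
```

```text
time_s: 8.2
tcp_pos: [0.5393, 0.0997, 0.218]
tcp_rot: [[-0.004, -0.258, 0.966], [0.0, 0.966, 0.258], [-1.0, 0.001, -0.003]]
contact_force: [-2.0, 2.3, 1.1]
opening: 0.0211
t 8.2 p [0.5393 0.0997 0.218 ] r 0.0598 phi 107.18 zang 14.96 Ftool [-1.12  2.77 -1.32] open 0.0211 q6 -16.7
```

```bash
python3 -m creep '[[0.18,0,0,0,0,0.21,1],[0.18,0,0,0,0,0.21,1],[0.18,0,0,0,0,0.21,1]]' 20
python3 -c "
from h import *
rep()"
```

```text
time_s: 8.57
tcp_pos: [0.5459, 0.1013, 0.218]
tcp_rot: [[-0.003, -0.16, 0.987], [0.0, 0.987, 0.16], [-1.0, 0.001, -0.003]]
contact_force: [-1.6, 1.3, 1.1]
opening: 0.0213
t 8.575 p [0.5459 0.1013 0.218 ] r 0.0598 phi 100.7 zang 9.22 Ftool [-1.11  1.58 -1.34] open 0.0213 q6 -10.8
```

```bash
python3 -m creep '[[0.18,0,0,0,0,0.21,1],[0.18,0,0,0,0,0.21,1],[0.18,0,0,0,0,0.21,1]]' 20
python3 -c "
from h import *
rep()"
```

```text
time_s: 8.95
tcp_pos: [0.5527, 0.1021, 0.218]
tcp_rot: [[-0.003, -0.06, 0.998], [0.0, 0.998, 0.06], [-1.0, 0.0, -0.003]]
contact_force: [-0.8, 2.1, 1.2]
opening: 0.0211
t 8.95 p [0.5527 0.1021 0.218 ] r 0.0598 phi 94.16 zang 3.44 Ftool [-1.22  2.14 -0.72] open 0.0211 q6 -4.9
```

```bash
python3 -m creep '[[0.2,0,0,0,0,0.21,1],[0.2,0,0,0,0,0.21,1],[0.2,0,0,0,0,0.21,1]]' 20 | grep contact
python3 -c "
from h import *
rep()"
```

```text
contact_force: [-0.5, 1.2, 0.4]
t 9.325 p [0.5595 0.1022 0.218 ] r 0.0598 phi 87.59 zang -2.99 Ftool [-0.35  1.21 -0.58] open 0.0213 q6 1.5
```

```bash
python3 -m creep '[[0.2,0,0,0,0,0.2,1],[0.2,0,0,0,0,0.2,1],[0.2,0,0,0,0,0.2,1]]' 20 | grep contact
python3 -c "
from h import *
rep()"
```

```text
contact_force: [-0.5, 1.6, 0.9]
t 9.7 p [0.566  0.1016 0.218 ] r 0.0597 phi 81.3 zang -9.42 Ftool [-0.92  1.46 -0.76] open 0.0213 q6 7.9
```

```bash
python3 -m creep '[[0.2,0,0,0,0,0.21,1],[0.2,0,0,0,0,0.21,1],[0.2,0,0,0,0,0.21,1]]' 20 | grep contact
python3 -c "
from h import *
rep()"
```

```text
contact_force: [-0.5, 1.1, 1.5]
t 10.075 p [0.5727 0.1001 0.2179] r 0.0597 phi 74.78 zang -15.85 Ftool [-1.53  0.95 -0.82] open 0.0212 q6 14.2
```

```bash
python3 -m creep '[[0.2,0,0,0,0,0.21,1],[0.2,0,0,0,0,0.21,1],[0.2,0,0,0,0,0.21,1]]' 20 | grep contact
python3 -c "
from h import *
rep()"
```

```text
contact_force: [-0.2, 2.0, 0.9]
t 10.45 p [0.5791 0.0979 0.2179] r 0.0597 phi 68.25 zang -22.28 Ftool [-0.93  1.74 -0.98] open 0.021 q6 20.5
```

```bash
python3 -m creep '[[0.2,0,0,0,0,0.21,1],[0.2,0,0,0,0,0.21,1],[0.2,0,0,0,0,0.21,1]]' 20 | grep contact
python3 -c "
from h import *
rep()"
```

```text
contact_force: [-1.5, 1.1, 1.3]
t 10.825 p [0.5852 0.095  0.2179] r 0.0596 phi 61.74 zang -28.72 Ftool [-1.3   0.23 -1.81] open 0.0214 q6 26.7
```

```bash
python3 -m creep '[[0.2,0,0,0,0,0.21,1],[0.2,0,0,0,0,0.21,1],[0.2,0,0,0,0,0.21,1]]' 20 | grep contact
python3 -c "
from h import *
rep()"
```

```text
contact_force: [-0.5, 0.5, 0.5]
t 11.2 p [0.591  0.0914 0.2178] r 0.0596 phi 55.2 zang -35.15 Ftool [-0.49  0.14 -0.71] open 0.0212 q6 32.8
```

```bash
python3 -m creep '[[0.2,0,0,0,0,0.21,1],[0.2,0,0,0,0,0.21,1],[0.2,0,0,0,0,0.21,1]]' 20 | grep contact
python3 -c "
from h import *
rep()"
```

```text
contact_force: [-2.1, -0.1, 1.5]
t 11.575 p [0.5963 0.0873 0.2178] r 0.0596 phi 48.72 zang -41.58 Ftool [-1.46 -1.46 -1.47] open 0.0213 q6 38.8
```

```bash
python3 -m creep '[[0.2,0,0,0,0,0.21,1],[0.2,0,0,0,0,0.21,1],[0.2,0,0,0,0,0.21,1]]' 20 | grep contact
python3 -c "
from h import *
rep()"
```

```text
contact_force: [-6.5, 5.8, 3.1]
t 11.95 p [0.5997 0.0842 0.2175] r 0.0597 phi 44.32 zang -47.97 Ftool [-3.08 -1.   -8.67] open 0.0213 q6 44.8
```

The screw has bottomed, with about 8 N on the knob. I'll hold it here and read again.

```bash
python3 -m creep '[[0,0,0,0,0,0.03,1]]' 20 | grep contact
python3 -c "
from h import *
rep()"
```

```text
contact_force: [-5.8, 3.5, 3.7]
t 12.075 p [0.5993 0.0847 0.2175] r 0.0598 phi 44.93 zang -48.04 Ftool [-3.63 -1.99 -6.51] open 0.0213 q6 44.9
```

```bash
python3 -m creep '[[0,0,0,0,0,0.2,1]]' 20 | grep contact
python3 -c "
from h import *
rep()"
```

```text
contact_force: [-5.8, 5.7, 2.8]
t 12.2 p [0.5999 0.0841 0.2174] r 0.0598 phi 44.11 zang -48.08 Ftool [-2.72 -0.47 -8.15] open 0.0214 q6 44.8
```

```bash
python3 -m creep '[[0,0,0,0,0,0.22,1]]' 20 | grep contact
python3 -c "
from h import *
rep()"
```

```text
contact_force: [-7.8, 6.1, 3.7]
t 12.325 p [0.6005 0.0835 0.2173] r 0.0598 phi 43.28 zang -48.11 Ftool [-3.52 -1.81 -9.81] open 0.0207 q6 44.7
```

```bash
python3 -m creep '[[0,0,0,0,0,0.15,1],[0,0,0,0,0,0.15,1]]' 20 | grep contact
python3 -c "
from h import *
rep()"
```

```text
contact_force: [-9.1, 6.1, 4.4]
t 12.575 p [0.6007 0.0834 0.2173] r 0.0599 phi 43.11 zang -48.17 Ftool [ -4.19  -2.72 -10.73] open 0.0216 q6 44.7
```

```bash
python3 -m creep '[[0,0,0,0,0,0.13,1],[0,0,0,0,0,0.13,1],[0,0,0,0,0,0.13,1]]' 20 | grep contact
python3 -c "
from h import *
rep()"
```

```text
contact_force: [-7.9, 4.9, 4.5]
t 12.95 p [0.6007 0.0835 0.2173] r 0.0599 phi 43.17 zang -48.26 Ftool [-4.23 -2.72 -9.06] open 0.0212 q6 44.6
```

I held roughly 8–10 N for more than 0.7 s. Extrapolating the force back to the drag level puts the bottom at phi ≈ 47.4°, so the target is phi ≈ 137.4°. Backing off now.

```bash
python3 -m creep '[[-0.2,0,0,0,0,-0.2,1],[-0.6,0,0,0,-0.03,-0.63,1],[-0.6,0,0,0,-0.03,-0.63,1],[-0.6,0,0,0,-0.03,-0.63,1],[-0.6,0,0,0,-0.03,-0.63,1],[-0.6,0,0,0,-0.03,-0.63,1],[-0.6,0,0,0,-0.03,-0.63,1],[0,0,0,0,0,0,1]]' 20 | grep contact
python3 -c "
from h import *
rep()"
```

```text
contact_force: [-0.6, 1.1, -1.0]
t 13.95 p [0.5685 0.1008 0.2184] r 0.0594 phi 78.86 zang -9.67 Ftool [ 1.01  0.96 -0.75] open 0.0213 q6 7.7
```

```bash
python3 -m creep '[[-0.6,0,0,0,-0.03,-0.63,1],[-0.6,0,0,0,-0.03,-0.63,1],[-0.6,0,0,0,-0.03,-0.63,1],[-0.6,0,0,0,-0.03,-0.63,1],[-0.6,0,0,0,-0.03,-0.63,1],[-0.6,0,0,0,-0.03,-0.63,1],[-0.6,0,0,0,-0.03,-0.63,1],[0,0,0,0,0,0,1]]' 20 | grep contact
python3 -c "
from h import *
rep()"
```

```text
contact_force: [-1.3, 1.6, -0.6]
t 14.95 p [0.5279 0.0942 0.2185] r 0.0594 phi 119.39 zang 32.15 Ftool [ 0.62  1.99 -0.25] open 0.0209 q6 -35.2
```

```bash
python3 -m creep '[[-0.5,0,0,0,-0.03,-0.63,1],[-0.5,0,0,0,-0.03,-0.63,1],[-0.4,0,0,0,-0.02,-0.5,1],[0,0,0,0,0,0,1],[0,0,0,0,0,0,1]]' 20 | grep contact
python3 -c "
from h import *
rep()"
```

```text
contact_force: [-2.3, 3.1, 0.1]
t 15.575 p [0.5147 0.0841 0.2184] r 0.0593 phi 135.45 zang 45.42 Ftool [-0.02  3.84  0.61] open 0.021 q6 -49.8
```

```bash
python3 -m creep '[[-0.2,0,0,0,0.03,-0.2,1],[0,0,0,0,0,0,1],[0,0,0,0,0,0,1]]' 20 | grep contact
python3 - <<'E'
from h import *
rep()
P=np.array([[.503,.0168],[.497,.0407],[.5066,.0754],[.5336,.0977],[.5459,.1013],[.5595,.1022],[.5727,.1001],[.5852,.095],[.5963,.0873],[.5685,.1008],[.5279,.0942],[.5147,.0841]])
A=np.c_[2*P,np.ones(len(P))]; x=np.linalg.lstsq(A,(P**2).sum(1),rcond=None)[0]; print(x[:2],np.sqrt(x[2]+x[0]**2+x[1]**2))
c=x[:2]; f=lambda p:np.degrees(np.arctan2(*(np.array(p)-c)[::-1]))
print("fit: pinched",f([.6007,.0834]),f([.5993,.0847]),"now",f(env.read_state()["tcp_pos"][:2]))
E
```

```text
contact_force: [-2.1, 2.8, -0.4]
t 15.95 p [0.5135 0.0829 0.2184] r 0.0594 phi 137.15 zang 47.39 Ftool [0.47 3.43 0.64] open 0.0214 q6 -51.9
[0.55686813 0.04239788] 0.059749278621656236
fit: pinched 43.089537875883366 44.91227124862089 now 136.9935084672432
```

The position agrees with a quarter turn: 89.7–89.8° from the estimated bottom. Letting go.

```bash
python3 -m creep '[[0,0,0,0,0,0,0.6],[0,0,0,0,0,0,0.4],[0,0,0,0,0,0,0.2],[0,0,0,0,0,0,0],[0,0,0,0,0,0,0],[0,0,0,0,0,0,0],[0,0,0,0,0,0,0],[0,0,0,0,0,0,0]]' 20
python3 - <<'E'
from h import *
rep()
c=env.capture("wrist"); cv2.imwrite("pics/w4.png",c["img"][:,:,::-1])
E
```

```text
time_s: 16.95
tcp_pos: [0.5141, 0.0821, 0.2187]
tcp_rot: [[-0.015, -0.735, 0.678], [0.017, 0.677, 0.735], [-1.0, 0.023, 0.003]]
contact_force: [0.4, -0.5, 0.8]
opening: 0.0881
t 16.95 p [0.5141 0.0821 0.2187] r 0.0584 phi 137.27 zang 47.33 Ftool [-0.85 -0.62 -0.05] open 0.0881 q6 -51.9
```

View pics/w4.png

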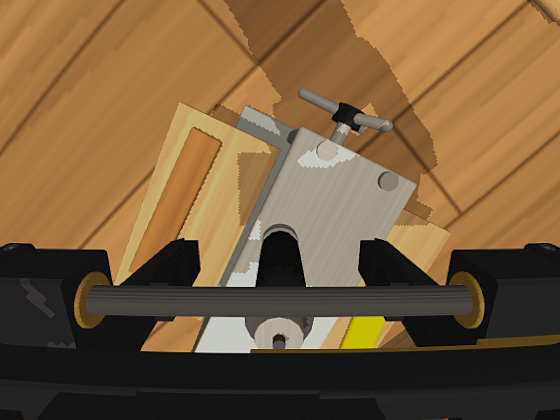

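The fingers are open and the knob, at column 280, is still centred between them. I'll go straight up and clear of it, then check the crank from the fixed cameras.

```bash
python3 -m creep '[[0,0,0,-2,0,0,0],[0,0,0,-3,0,0,0],[0,0,0,-4,0,0,0],[0,0,0,-4,0,0,0],[0,0,0,0,-6,0,0],[0,0,0,0,0,0,0]]' | head -2
python3 -c "
from h import *
rep()"
python3 -m creep '[[0,0,0,0,4,4,0],[0,0,0,0,4,4,0],[0,0,0,0,4,4,0],[0,0,0,0,4,4,0],[0,0,0,0,4,4,0],[0,0,0,0,4,4,0],[0,0,0,0,0,0,0],[0,0,0,0,0,0,0]]'
python3 - <<'E'
from h import *
rep()
for n in ("top","side"):
  c=env.capture(n); cv2.imwrite(f"pics/{n}5.png",c["img"][:,:,::-1])
E
```

```text
time_s: 17.75
tcp_pos: [0.5609, 0.0385, 0.3511]
t 17.75 p [0.5609 0.0385 0.3511] r 0.0056 phi -45.57 zang 47.4 Ftool [ 0.32  0.13 -0.21] open 0.0881 q6 -55.7
time_s: 18.75
tcp_pos: [0.5422, 0.3899, 0.3576]
tcp_rot: [[-0.017, -0.736, 0.677], [0.018, 0.677, 0.736], [-1.0, 0.024, 0.001]]
contact_force: [0.6, -0.1, 1.0]
opening: 0.0882
t 18.75 p [0.5422 0.3899 0.3576] r 0.3477 phi 92.43 zang 47.4 Ftool [-1.03 -0.54  0.32] open 0.0882 q6 -21.9
```

View pics/top5.png

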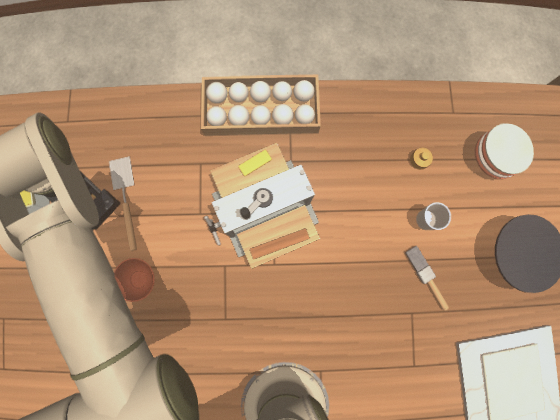

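View pics/side5.png

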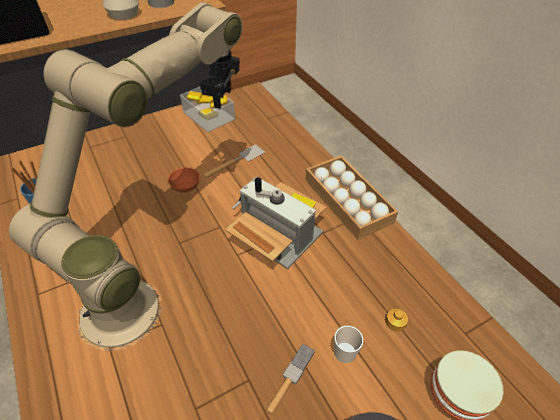

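The top view shows the knob at about (245,212) and the hub at (263,197). The bystanders have not shifted. Next I'll measure the crank angle from the images.

```bash
python3 - <<'E'
from h import *
t=env.capture("top"); s=env.capture("side")
tk,a=blob(t["img"].max(2)<100,(236,203,254,222)); sk,b=blob(s["img"].max(2)<60,(250,172,266,198)); print(tk,a,sk,b)
h=np.array([.5569,.0424])
k,g=tri(ray(t,*tk),ray(s,*sk)); print("tri",k,g)
for p in (k[:2],onz(t,*tk,.236)[:2],onz(s,*sk,.213)[:2]):
  d=p-h; print(p,np.hypot(*d),np.degrees(np.arctan2(d[1],d[0])))
rep()
E
```

```text
[244.89873418 212.75949367] [241 208   9  11  79] [257.56410256 184.37179487] [255 178   6  14  78]
tri [0.51180686 0.08379803 0.21283153] 0.0016466909933303372
[0.51180686 0.08379803] 0.06121427741462663 137.44632296109137
[0.50917969 0.08174718] 0.061850047399276395 140.4931434295453
[0.51091581 0.08381443] 0.061884576521275526 137.99306362829185
t 18.95 p [0.5428 0.3889 0.358 ] r 0.3467 phi 92.35 zang 47.3 Ftool [ 0.66 -0.97  0.64] open 0.0881 q6 -21.9
```

The cameras put the crank at about 137–140°, which agrees with the robot's 137.2° within what the cameras can resolve. Handing in.

```bash
python3 -c "
from workcell import env
print(env.job_done()); print(env.read_state()['time_s'])"
```

```text
the job is handed in; nothing more can be done
None
the job is handed in; nothing more can be done
```

I turned the screw clockwise about 158° until it bottomed and backed it off a quarter turn. Then I let go of the crank, moved the arm clear and handed the job in. It took about 19 s of the 67 s allowed, and the hand-in gives no verdict.

- **Pinch:** I held the screw bottomed for about 0.7–0.9 s. The knob force read 8–11 N, including about 1 N of running drag; the highest reading was 10.7 N, against the 22 N limit.
- **Bottom:** Extrapolating the force back to the drag level puts it at a crank angle of about 47.4°.
- **Quarter turn:** On letting go, the crank stood at 137.0–137.2° by the robot's measurement. That is about 89.7° back, within the 11° allowed.
- **Camera check:** Three camera estimates gave 137.4°, 138.0° and 140.5°. The 140.5° from the top view alone is about 3° higher than the robot's figure, but the top camera's 2 mm calibration can account for most of that and it is still within tolerance.
- **Other objects:** They look unmoved in the final pictures, though I checked this only by eye. The robot was touching nothing at the end.

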